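Set the kitchen timer to the red marker and start it

TASK

With a fingertip against its metal stud, gently turn the timer's black dial clockwise until its white index line lines up with the red marker on the scale, and only then press the green start button all the way down and let it spring back. Nothing is to be gripped or lifted: leave the timer and its red marker where they are, and leave the other kitchen things alone.

Things in the scene. Friction and masses are not known exactly. Their poses are not given: they have to be found in the camera images.
- timer: Kitchen timer standing loose on the table on rubber feet, 0.9 kg: a blue-grey slab 230 (x) x 176 (y) x 30 mm high, origin at the centre of its underside, z up. The green button sits towards its -x end; the dial's upright axis is at x = +30, y = 0 mm. Around the dial a white scale disc, 168 mm across, top 33 mm above the table, with black lines every 6 degrees.
- dial: Black dial, 120 mm across, flat top 43 mm above the table; origin on its vertical axis, 10 mm below that top. Its +x axis points along the white index line. An upright round stud (see stud_top) stands on its -x side. It turns against friction of 0.05 N m, stays where it is left, and starts 50 to 175 degrees short of the red marker, clockwise seen from above; overshoot can be pushed back.
- index_mark (a point): Outer end of the white index line (5.5 mm wide), on the dial's rim 60 mm from the axis, level with the dial's top.
- stud_top (a point): Centre of the top of the aluminium stud, 16 mm across and 30 mm tall (top 73 mm above the table), 38 mm from the dial's axis, opposite the index line. Pushing it sideways turns the dial (about 1.3 N).
- target_line (a point): Point on the dial's rim, 60 mm from the axis and level with its top, to which the red marker points: lined up, the index mark is here. The marker is a red bar on the scale, 63 to 83 mm from the axis, 6 mm wide, top 41.5 mm above the table, stiffly held.
- start_button (a joint): Travel of the green start button in m: 0 released, 0.006 fully down (5 N); it springs back by itself.
- start_button_top (a point): Centre of the top of the green start button, 28 mm across, 52 mm above the table, pressed straight down.
- yogurt_cup: White open cup, 72 mm across, 75 mm tall, close beside the timer; origin under its centre. Bystander.
- spoon: Steel spoon 170 mm long lying beside the timer. Bystander.
- spatula: Green spatula 240 mm long lying on the white board. Bystander.
- grater: Box grater 105 x 75 mm, 230 mm tall, origin under its centre. Bystander.
- tub: White food tub with a pink lid, 138 x 118 x 64 mm. Bystander.
- mug: Blue mug, 80 mm across, 95 mm tall. Bystander.

How it is judged (in metres and radians):
On the way, in this order (a step that is already met when the one before it is completed fails the run):
1. the dial's index line is lined up with the red marker (distance between index_mark and target_line below 0.0045 m), for 0.4 s.
2. the start button is pressed down (value of joint start_button above 0.0045 m), for 0.05 s.
At the end, for the whole second after the job is handed in: The index mark is within 4.5 mm (about 4 degrees) of the red marker's line, the dial is still, the start button has been pressed and is up again, and the timer stands upright within 30 mm of where it stood (distance between index_mark and target_line below 0.0045 m and angular speed of dial below 0.05 rad/s and value of joint start_button below 0.002 m and distance of timer from where it was at the start of the episode below 0.03 m and angle between timer's own z axis and vertical below 0.05 rad and linear speed of timer below 0.02 m/s); the robot touches nothing.
It fails at once if the start button is pressed while the dial is not on the marker (value of joint start_button above 0.003 m and distance between index_mark and target_line above 0.006 m).
It fails at once if the dial is squeezed or forced with more than 15 N (contact force between the fingers and dial above 15 N).
It fails at once if the timer is lifted, tipped or dragged more than 30 mm (height (world z) of timer above 0.008 m or angle between timer's own z axis and vertical above 0.15 rad or distance of timer from where it was at the start of the episode above 0.03 m).
It fails at once if the red marker is shifted more than 35 mm (distance of target_line from where it was at the start of the episode above 0.035 m).
It fails at once if a bystander is moved more than 20 mm (distance of any of yogurt_cup, spoon, spatula, grater, tub, mug from where it was at the start of the episode above 0.02 m).
It also fails if it takes over 45 s, if anything falls off the work surface, if the arm or the gripper's body presses on something with over 40 N, if the wrist force passes 120 N, or if a joint passes its speed limit or range.

ROBOT

A 7-joint arm with a two-finger parallel gripper is mounted at the origin on the work surface. World frame = base frame: x ahead of the robot, y to its left, z up, the work surface at z = 0. Lengths are in m, angles in degrees, forces in N, time in s.
With the tool pointing down it reaches from about 0.425 to 0.875 m from the base axis. Payload 4.7 kg.
Tool frame: the origin (TCP) lies at the very end of the fingers, on their centre line; the grasp point (between the pads) lies 19 mm behind it; z points along the fingers, y is the direction in which the jaws open and shut (so a half turn about z gives the same grasp; the last joint's range is limited). The gripper opens to 87 mm and grips with 3 to 60 N. Pads are 19 mm wide; open, the fingers measure 117 mm over their backs; the gripper's body (75 mm by 190 mm) begins 51 mm behind the grasp point.
Start: joints at [-71.328, 18.392, -4.016, 83.108, 1.295, 78.541, -3.26], TCP at [0.199, 0.619, 0.223] pointing down, gripper open.
Joint ranges: [-163.93, 163.93], [-17.29, 119.83], [-79.2, 71.16], [3.27, 140.29], [-89.18, 269.18], [5.43, 117.66], [-154.24, 154.24]. Speed limits (degrees/s): [147.25, 147.25, 180, 180, 180, 180, 180].

INTERFACE

Orientations are given as [roll, pitch, yaw] about the fixed x, y, z axes, in that order (R = Rz(yaw) Ry(pitch) Rx(roll)).
In Python, from cell import sensors, imaging, ticket gives the robot as it stands.
- The arm moves only by the tool carry_out, never from a script. Its argument "plan" is a list of rows, each an object of numbers: "fingers": the closure, from -1 (fully open) to 1 (shut); "dx", "dy", "dz": the shift along the tool's x, y, z normalised to -1 to 1, where 1 is 0.03 m; "rx", "ry", "rz": the turn, a rotation vector about the tool's x, y, z normalised to -1 to 1, where 1 is 10 degrees. A call has 1 to 12 rows; each row shifts and turns the commanded pose from where the row before left it, along the tool's axes as they then stand; what a row does not reach is not made up. A row lasts 1/8 s, in which the tool goes at most 62.5 mm and 10.7 degrees, less where a joint would pass 70% of its speed; a pose out of reach is approached as far as the arm can. A call with a number of a shift or a turn outside -1 to 1 is refused whole. A call with a gripper value outside its range is refused whole. The fingers move at their own pace and stop on an object; "force" is the grip in N (left out, the last holds). Time passes only in rows, so rows that do not move let the fingers close. It gives the time, the measured TCP pose, the force and the opening at its end, in the units of the state.
- sensors.get_obs(): the state, without advancing time (a new reading comes with each control period).
- imaging.read_camera(name): name is "scene" or "top" or "wrist"; returns a dict with "color" (400x640x3 uint8, red, green, blue), "mtx" (3x3 intrinsics, pixels), "extrinsics" (4x4, takes a point from world to camera coordinates); the wrist camera has in their place "tool_from_camera" (4x4, takes a point from camera to tool coordinates, whose origin is the TCP and whose axes are the flange's). Camera axes: x right, y down, z forward; pixel columns grow to the right and rows downward; lengths in m; the calibration is good to about 2 mm. A picture is of the moment at which its call begins: read the wrist's pose just before it. There is no depth.
- ticket.sign_off(): hands the job in, once; it reports no verdict.
The state is a dict: "time_s": time; "qpos": joint angles; "joint_velocities": joint speeds; "effort": joint torques, N m; "tool_pos": TCP position; "tool_rot": TCP orientation; "force": force on the tool from outside, world axes, zero at the start; "wrist_torque": the same for the moment, N m; "grip_width": finger opening in m.
Only numpy, scipy, OpenCV 4.12 (cv2) and the standard library are available. Lean on these libraries where they do the work, as an engineer would, in place of code of your own. Each camera call takes 0.05 s, during which the arm holds its last target.

## Working session

There is one attempt and no reset: what is moved stays moved. The work goes in short steps, Python scripts to look and compute and a tool call to move; the robot and the scene stay as the last step left them, time stands still between calls to the robot, and variables do not carry over. Pictures are saved under pics/ and viewed, and the job is handed in when it is done.

Besides the shell and the picture viewer there is one more tool, called after "Emit:" as a command line: name --argument value ..., lists and objects as JSON in quotes. carry_out: Moves the arm, as the interface text tells. Scaled input: -1 to 1 covers 0.03 m each way for a shift and 10 degrees each way for a turn. Its arguments: {"type":"object","properties":{"plan":{"type":"array"},"force":{"type":"number"}},"required":["plan"]}

```bash
mkdir -p pics; ls; cat > h.py <<'E'
import numpy as np, cv2
from cell import sensors, imaging, ticket
from scipy.spatial.transform import Rotation as R
def ray(im,u,v,z,obs=None):
    K=im['mtx']; d=np.linalg.inv(K)@np.array([u,v,1.])
    if 'extrinsics' in im:
        E=np.array(im['extrinsics']); Rc=E[:3,:3].T; c=-Rc@E[:3,3]; d=Rc@d
    else:
        T=np.array(im['tool_from_camera']); Rt=R.from_euler('xyz',obs['tool_rot'],degrees=True).as_matrix()
        c=Rt@T[:3,3]+np.array(obs['tool_pos']); d=Rt@T[:3,:3]@d
    return (c+d*(z-c[2])/d[2]), c, d
def save(n,im): cv2.imwrite(n,cv2.cvtColor(im['color'],cv2.COLOR_RGB2BGR))
E
python3 - <<'E'
from h import *
print(sensors.get_obs())
for n in ['scene','top','wrist']:
    im=imaging.read_camera(n); save(f'pics/{n}0.png',im); print(n,im['mtx'],im.get('extrinsics',im.get('tool_from_camera')))
E
```

```text
pics
{'time_s': 0.0, 'qpos': array([-71.32531703,  18.44012251,  -4.01603258,  83.17512107,
         1.29464569,  78.54138292,  -3.26068756]), 'joint_velocities': array([ 0.05664813, -0.01580029,  0.06087494,  0.1016004 , -0.00173134,
        0.0896429 ,  0.01148102]), 'effort': array([-2.90119442e-04, -4.91284347e+01, -4.04043691e-01, -3.12538755e+01,
       -6.39964803e-02,  4.37302503e-02,  1.81562882e-04]), 'tool_pos': array([0.19929299, 0.61810462, 0.22144762]), 'tool_rot': array([-1.79888601e+02,  5.28991479e-03,  1.62134794e+02]), 'force': array([-0.35849637,  0.30643224,  0.15915856]), 'wrist_torque': array([-0.05121319, -0.00261271,  0.00866311]), 'grip_width': 0.08704342857809273}
scene [[448.47370348   0.         317.05790774]
 [  0.         448.47370348 196.65733731]
 [  0.           0.           1.        ]] [[-8.71633053e-01  4.90158768e-01 -4.51360258e-04  4.50663096e-01]
 [ 4.20271118e-01  7.46879647e-01 -5.15308627e-01 -1.74951478e-01]
 [-2.52245930e-01 -4.49349726e-01 -8.57004559e-01  1.56776580e+00]
 [ 0.00000000e+00  0.00000000e+00  0.00000000e+00  1.00000000e+00]]
top [[362.45458366   0.         317.51216345]
 [  0.         362.45458366 200.39662969]
 [  0.           0.           1.        ]] [[-0.0460522  -0.99892403 -0.00547426  0.01959   ]
 [-0.97702426  0.04618281 -0.20806426  0.50857951]
 [ 0.2080932  -0.00423334 -0.97809984  1.14178083]
 [ 0.          0.          0.          1.        ]]
wrist [[276.4027529    0.         320.66552951]
 [  0.         276.4027529  200.93195892]
 [  0.           0.           1.        ]] [[ 3.39201945e-04 -9.66223593e-01 -2.57704974e-01  7.05033261e-02]
 [ 9.99999492e-01  5.72264078e-04 -8.29371967e-04  4.26371847e-04]
 [ 9.48834061e-04 -2.57704562e-01  9.66223296e-01 -1.61741366e-01]
 [ 0.00000000e+00  0.00000000e+00  0.00000000e+00  1.00000000e+00]]
```

View pics/scene0.png

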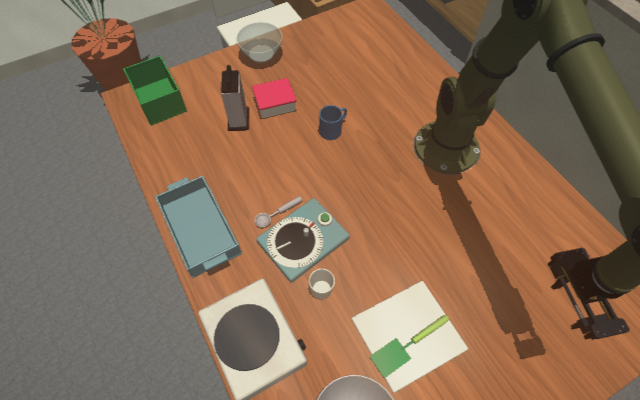

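View pics/top0.png

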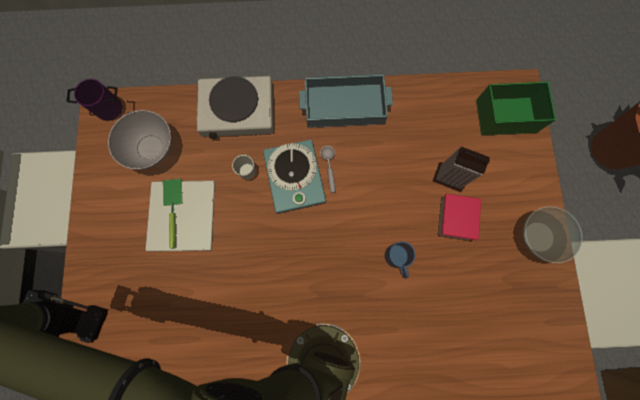

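View pics/wrist0.png

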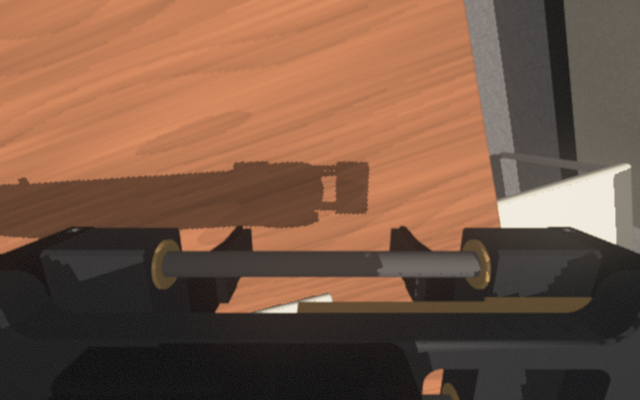

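The top view shows the timer at about (295,175), the button at (299,199) and the cup at (244,167). In the scene view the timer is at about (303,238) and the red marker near (310,226). I'll zoom in on both.

```bash
python3 - <<'E'
from h import *
a=cv2.imread('pics/top0.png')[130:222,225:350]; b=cv2.imread('pics/scene0.png')[185:305,245:365]
cv2.imwrite('pics/zt.png',cv2.resize(a,None,fx=6,fy=6,interpolation=cv2.INTER_CUBIC))
cv2.imwrite('pics/zs.png',cv2.resize(b,(600,600),interpolation=cv2.INTER_CUBIC))
im=imaging.read_camera('top')
for n,u,v,z in [('dialc',292,167,.043),('button',299,198,.052),('cup',244,161,.075),('spoon',327,152,.01),('mug',401,255,.09)]: print(n,ray(im,u,v,z)[0])
E
```

```text
dialc [0.63108749 0.07700153 0.043     ]
button [0.52025703 0.05664258 0.052     ]
cup [0.64938706 0.23342686 0.075     ]
spoon [ 0.69062003 -0.04571744  0.01      ]
mug [ 0.31656888 -0.25389733  0.09      ]
```

View pics/zt.png

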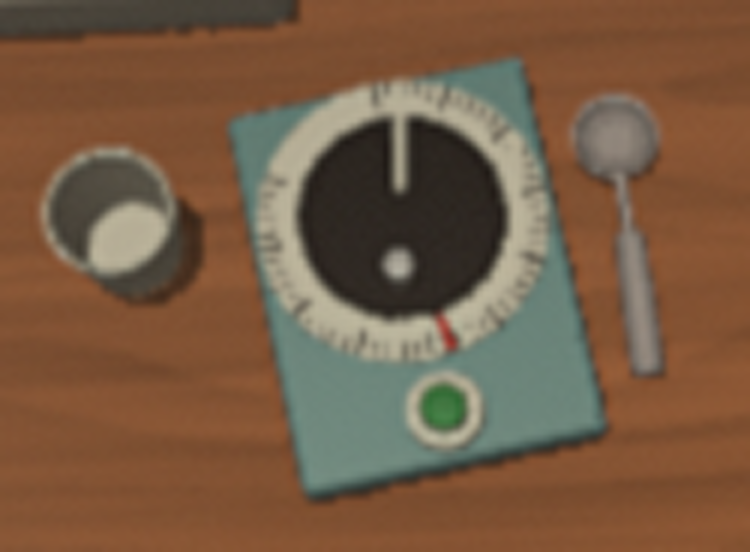

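View pics/zs.png

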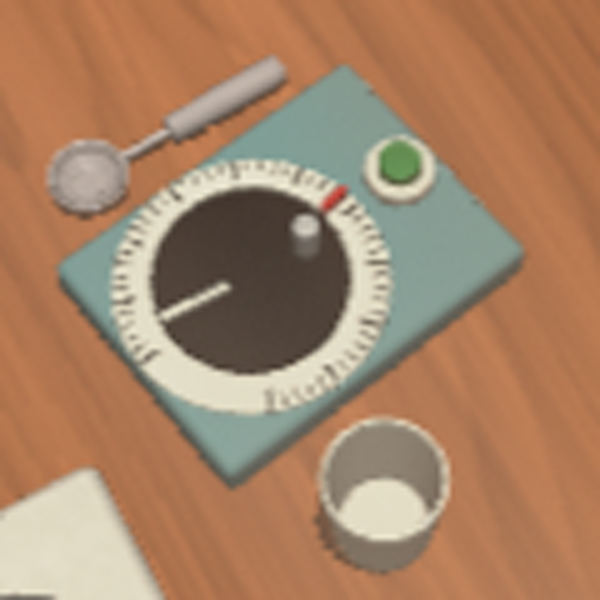

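Emit:
carry_out --plan '[{"dx": -0.98,"dy": -0.56,"fingers": -1},{"dx": -0.98,"dy": -0.56,"fingers": -1},{"dx": -0.98,"dy": -0.56,"fingers": -1},{"dx": -0.98,"dy": -0.56,"fingers": -1},{"dx": -0.98,"dy": -0.56,"fingers": -1},{"dx": -0.98,"dy": -0.56,"fingers": -1},{"dx": -0.98,"dy": -0.56,"fingers": -1},{"dx": -0.98,"dy": -0.56,"fingers": -1},{"dx": -0.98,"dy": -0.56,"fingers": -1},{"dx": -0.98,"dy": -0.56,"fingers": -1},{"dx": -0.98,"dy": -0.56,"fingers": -1}]'

```text
validation failed for argument at $.pl...
```

Emit:
carry_out --plan '[{"dx": -0.98,"dy": -0.56,"fingers": 0},{"dx": -0.98,"dy": -0.56,"fingers": 0},{"dx": -0.98,"dy": -0.56,"fingers": 0},{"dx": -0.98,"dy": -0.56,"fingers": 0},{"dx": -0.98,"dy": -0.56,"fingers": 0},{"dx": -0.98,"dy": -0.56,"fingers": 0},{"dx": -0.98,"dy": -0.56,"fingers": 0},{"dx": -0.98,"dy": -0.56,"fingers": 0},{"dx": -0.98,"dy": -0.56,"rz": -0.6,"fingers": 0},{"dx": -0.9,"dy": -0.5,"rz": -0.6,"fingers": 0},{"dx": -0.9,"dy": -0.5,"rz": -0.6,"fingers": 0},{"fingers": 0}]'

```text
validation failed for argument at $.pl...
```

```bash
python3 - <<'E'
from h import *
o=sensors.get_obs(); print(o)
im=imaging.read_camera('wrist'); save('pics/w1.png',im)
np.save('w1.npy',im['color'])
E
```

```text
{'time_s': 0.2, 'qpos': array([-71.32672166,  18.42319304,  -4.01501955,  83.14765311,
         1.29424662,  78.54260051,  -3.25969502]), 'joint_velocities': array([-0.0627393 , -0.19803365,  0.01272591, -0.21646373,  0.03075239,
        0.02433496,  0.02086742]), 'effort': array([ 6.82613081e-04, -4.91161108e+01, -4.03150823e-01, -3.12493515e+01,
       -6.38154102e-02,  4.06737125e-02,  1.19203773e-04]), 'tool_pos': array([0.19934977, 0.61832422, 0.22188007]), 'tool_rot': array([-1.79931710e+02,  4.08888742e-03,  1.62135539e+02]), 'force': array([ 0.68876226, -0.057561  ,  1.06606536]), 'wrist_torque': array([ 0.02211715, -0.02807275,  0.01316133]), 'grip_width': 0.08714635290797389}
```

View pics/w1.png

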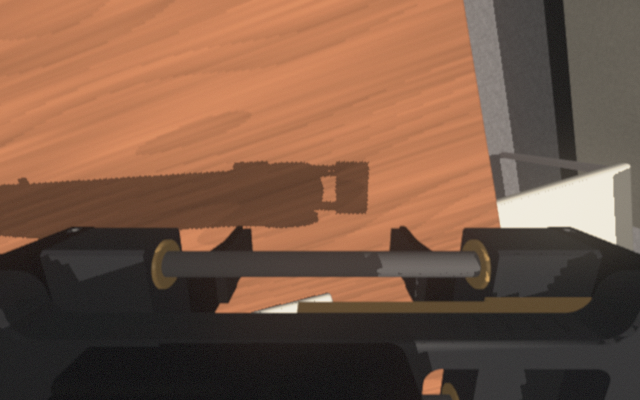

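The calls were refused and nothing moved. I'll try a row with every field filled in.

Emit:
carry_out --plan '[{"fingers": -1,"dx": -0.98,"dy": -0.56,"dz": 0,"rx": 0,"ry": 0,"rz": 0}]'

```text
time_s: 0.38
tool_pos: [0.2192, 0.595, 0.2219]
tool_rot: [-180.0, -0.1, 162.5]
force: [0.1, 0.2, 0.8]
grip_width: 0.0876
```

All seven fields are required.

Emit:
carry_out --plan '[{"fingers": -1,"dx": -0.98,"dy": -0.56,"dz": 0,"rx": 0,"ry": 0,"rz": 0},{"fingers": -1,"dx": -0.98,"dy": -0.56,"dz": 0,"rx": 0,"ry": 0,"rz": 0},{"fingers": -1,"dx": -0.98,"dy": -0.56,"dz": 0,"rx": 0,"ry": 0,"rz": 0},{"fingers": -1,"dx": -0.98,"dy": -0.56,"dz": 0,"rx": 0,"ry": 0,"rz": 0},{"fingers": -1,"dx": -0.98,"dy": -0.56,"dz": 0,"rx": 0,"ry": 0,"rz": 0},{"fingers": -1,"dx": -0.98,"dy": -0.56,"dz": 0,"rx": 0,"ry": 0,"rz": 0},{"fingers": -1,"dx": -0.98,"dy": -0.56,"dz": 0,"rx": 0,"ry": 0,"rz": 0},{"fingers": -1,"dx": -0.98,"dy": -0.56,"dz": 0,"rx": 0,"ry": 0,"rz": 0},{"fingers": -1,"dx": -0.98,"dy": -0.56,"dz": 0,"rx": 0,"ry": 0,"rz": 0},{"fingers": -1,"dx": -0.98,"dy": -0.56,"dz": 0,"rx": 0,"ry": 0,"rz": 0}]'

```text
time_s: 1.62
tool_pos: [0.4512, 0.3427, 0.2226]
tool_rot: [180.0, 0.0, 162.1]
force: [-0.5, 0.1, -0.2]
grip_width: 0.087
```

Emit:
carry_out --plan '[{"fingers": 0,"dx": -0.98,"dy": -0.56,"dz": 0,"rx": 0,"ry": 0,"rz": 0},{"fingers": 0,"dx": -0.98,"dy": -0.56,"dz": 0,"rx": 0,"ry": 0,"rz": 0},{"fingers": 0,"dx": -0.98,"dy": -0.56,"dz": 0,"rx": 0,"ry": 0,"rz": 0},{"fingers": 0,"dx": -0.98,"dy": -0.56,"dz": 0,"rx": 0,"ry": 0,"rz": 0},{"fingers": 0,"dx": -0.98,"dy": -0.56,"dz": 0,"rx": 0,"ry": 0,"rz": 0},{"fingers": 0,"dx": -0.98,"dy": -0.56,"dz": 0,"rx": 0,"ry": 0,"rz": 0},{"fingers": 0,"dx": -0.98,"dy": -0.56,"dz": 0,"rx": 0,"ry": 0,"rz": 0},{"fingers": 0,"dx": -0.98,"dy": -0.56,"dz": 0,"rx": 0,"ry": 0,"rz": 0},{"fingers": 0,"dx": -0.98,"dy": -0.56,"dz": 0,"rx": 0,"ry": 0,"rz": -0.6},{"fingers": 0,"dx": -0.9,"dy": -0.5,"dz": 0,"rx": 0,"ry": 0,"rz": -0.6},{"fingers": 0,"dx": -0.9,"dy": -0.5,"dz": 0,"rx": 0,"ry": 0,"rz": -0.6},{"fingers": 0,"dx": 0,"dy": 0,"dz": 0,"rx": 0,"ry": 0,"rz": 0}]'

```text
time_s: 3.12
tool_pos: [0.7057, 0.0775, 0.2217]
tool_rot: [-179.9, -0.0, 179.9]
force: [-0.3, -0.2, 0.1]
grip_width: 0.0433
```

```bash
python3 - <<'E'
from h import *
o=sensors.get_obs(); print(o['tool_pos'],o['tool_rot'],o['qpos'],o['grip_width'])
im=imaging.read_camera('wrist'); save('pics/w2.png',im)
E
```

```text
[0.70569707 0.07752094 0.22165581] [-1.79887739e+02 -2.32916492e-02  1.79917504e+02] [-20.98175339  26.28987396  18.1630126   73.91627283  -7.92287127
  81.05600174  86.57014906] 0.04331611644302656
```

View pics/w2.png

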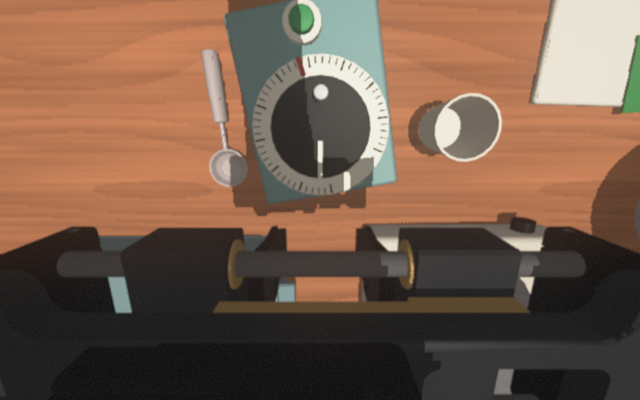

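The wrist view shows the stud at (320,92), the index line at about (320,141–178), the red marker at (299,66) and the button at (301,18). I'll measure these and triangulate with the top view and the scene view.

```bash
cat > meas.py <<'E'
from h import *
def blob(mask,box):
    u0,v0,u1,v1=box; m=np.zeros_like(mask); m[v0:v1,u0:u1]=mask[v0:v1,u0:u1]
    n,l,s,c=cv2.connectedComponentsWithStats(m.astype(np.uint8))
    if n<2: return None
    i=1+np.argmax(s[1:,4]); return c[i],s[i]
def masks(rgb):
    h=cv2.cvtColor(rgb,cv2.COLOR_RGB2HSV); H,S,V=cv2.split(h)
    return dict(red=((H<6)|(H>172))&(S>130)&(V>60), green=(H>45)&(H<75)&(S>100)&(V>50), dark=(V<75), light=(V>130)&(S<70))
E
python3 - <<'E'
from meas import *
o=sensors.get_obs()
ims={}
w=imaging.read_camera('wrist'); wc=cv2.cvtColor(cv2.imread('pics/w2.png'),cv2.COLOR_BGR2RGB)
t=imaging.read_camera('top'); tc=cv2.cvtColor(cv2.imread('pics/top0.png'),cv2.COLOR_BGR2RGB)
s=imaging.read_camera('scene'); sc=cv2.cvtColor(cv2.imread('pics/scene0.png'),cv2.COLOR_BGR2RGB)
B={'w':(wc,w,dict(red=(280,50,320,85),green=(280,0,325,40),stud=(305,78,335,106),idx=(305,120,335,180))),
't':(tc,t,dict(red=(290,175,308,192),green=(288,190,310,206),stud=(283,168,298,180),idx=(285,146,298,164))),
's':(sc,s,dict(red=(300,215,320,235),green=(310,205,340,225),stud=(300,225,312,233),idx=(270,235,295,252)))}
P={}
for k,(c,im,bx) in B.items():
    M=masks(c)
    for f,key in [('red','red'),('green','green'),('stud','light'),('idx','light')]:
        r=blob(M[key],bx[f])
        print(k,f,None if r is None else (r[0].round(1),r[1]))
        if r is not None: P[k,f]=ray(im,*r[0],0.05,o)
from itertools import combinations
for f in ['red','green','stud','idx']:
    for a,b in combinations('wts',2):
        if (a,f) in P and (b,f) in P:
            _,c1,d1=P[a,f];_,c2,d2=P[b,f]
            x=np.linalg.lstsq(np.c_[d1,-d2],c2-c1,rcond=None)[0]
            p,q=c1+d1*x[0],c2+d2*x[1]; print(f,a+b,((p+q)/2).round(4),'gap',np.linalg.norm(p-q).round(4))
# dial ellipse in wrist
m=masks(wc)['dark']; r=np.zeros(m.shape,np.uint8); r[60:190,245:395]=m[60:190,245:395]
cs=max(cv2.findContours(r,0,cv2.CHAIN_APPROX_NONE)[0],key=cv2.contourArea); e=cv2.fitEllipse(cs); print(e)
pts=np.array([ray(w,u,v,.043,o)[0][:2] for u,v in cs[:,0]]); (c,rad)=cv2.minEnclosingCircle(pts.astype(np.float32)); print('dial',c,rad)
for f,z in [('red',.0415),('green',.052),('stud',.073),('idx',.043)]:
    for k in 'wts':
        if (k,f) in P:
            _,c1,d=P[k,f]; print(f,k,(c1+d*(z-c1[2])/d[2]).round(4))
E
```

```text
w red (array([300.1,  65.4]), array([297,  58,   7,  17,  44], dtype=int32))
w green (array([305.5,  15.1]), array([299,   5,  14,  24, 204], dtype=int32))
w stud (array([320.7,  91.4]), array([314,  84,  15,  16, 189], dtype=int32))
w idx (array([319.3, 160.2]), array([305, 140,  30,  40, 215], dtype=int32))
t red (array([299. , 185.2]), array([298, 183,   3,   5,   8], dtype=int32))
t green (array([298.5, 197.5]), array([296, 195,   6,   6,  32], dtype=int32))
t stud (array([290.8, 173.5]), array([289, 172,   4,   4,  13], dtype=int32))
t idx (array([291. , 148.8]), array([285, 146,  13,  15,  57], dtype=int32))
s red (array([311.5, 224. ]), array([310, 222,   4,   5,   8], dtype=int32))
s green (array([324.3, 216.8]), array([321, 214,   8,   6,  36], dtype=int32))
s stud (array([305.7, 229.8]), array([303, 228,   6,   5,  22], dtype=int32))
s idx (array([275.3, 243.8]), array([270, 235,  21,  17, 137], dtype=int32))
red wt [0.5665 0.0559 0.0411] gap 0.0007
red ws [0.5676 0.0565 0.0446] gap 0.001
red ts [0.5669 0.0552 0.0412] gap 0.001
green wt [0.5211 0.0609 0.0538] gap 0.0057
green ws [0.5272 0.0647 0.0684] gap 0.0028
green ts [0.523  0.0576 0.0507] gap 0.0019
stud wt [0.5983 0.0795 0.0767] gap 0.0004
stud ws [0.5989 0.0795 0.0759] gap 0.0017
stud ts [0.5992 0.0792 0.0747] gap 0.0009
idx wt [0.6645 0.0757 0.1266] gap 0.0058
idx ws [0.6835 0.0717 0.0521] gap 0.0258
idx ts [0.6927 0.0737 0.0631] gap 0.01
((294.3564453125, 130.1727294921875), (41.6590690612793, 103.06065368652344), 172.4798126220703)
dial (0.6368934512138367, 0.06602497398853302) 0.05657324194908142
red w [0.5665 0.0563 0.0415]
red t [0.5665 0.0556 0.0415]
red s [0.5673 0.055  0.0415]
green w [0.52   0.0636 0.052 ]
green t [0.522  0.0582 0.052 ]
green s [0.524  0.0575 0.052 ]
stud w [0.5978 0.0797 0.073 ]
stud t [0.5994 0.0796 0.073 ]
stud s [0.5991 0.0781 0.073 ]
idx w [0.6732 0.0779 0.043 ]
idx t [0.6962 0.0784 0.043 ]
idx s [0.6932 0.0607 0.043 ]
```

Heights agree with the text: red marker 0.041, button 0.051, stud 0.075. The dial fit was poor because shadow split the mask, so I'll redo it.

```bash
python3 - <<'E'
from meas import *
from scipy.optimize import least_squares
o=sensors.get_obs()
w=imaging.read_camera('wrist'); t=imaging.read_camera('top')
for nm,im,f,box,seed,r0 in [('w',w,'w2',(250,60,392,190),(345,120),95),('t',t,'top0',(268,142,318,190),(300,165),75)]:
    c=cv2.cvtColor(cv2.imread(f'pics/{f}.png'),cv2.COLOR_BGR2RGB); V=c.max(2)
    print(nm,[int(V[seed[1],u]) for u in range(box[0],box[2],6 if nm=='w' else 2)])
    m=np.zeros(V.shape,np.uint8); u0,v0,u1,v1=box; m[v0:v1,u0:u1]=(V[v0:v1,u0:u1]<r0)
    m=cv2.morphologyEx(m,cv2.MORPH_OPEN,np.ones((5,5))) if nm=='w' else m
    cs=max(cv2.findContours(m,0,cv2.CHAIN_APPROX_NONE)[0],key=cv2.contourArea)
    h=cv2.convexHull(cs)[:,0]
    P=np.array([ray(im,u,v,.043,o)[0][:2] for u,v in h])
    s=least_squares(lambda p:np.hypot(*(P-p[:2]).T)-p[2],[.635,.077,.06],loss='soft_l1',f_scale=.002)
    print(nm,s.x.round(4),np.abs(s.fun).max().round(4),cv2.boundingRect(cs))
c=cv2.imread('pics/w2.png')[0:210,210:410]; cv2.imwrite('pics/zw2.png',cv2.resize(c,(570,600),interpolation=cv2.INTER_CUBIC))
E
```

```text
w [92, 112, 136, 135, 48, 46, 48, 48, 45, 50, 78, 82, 84, 84, 85, 88, 88, 86, 88, 90, 230, 241, 242, 219]
w [0.6355 0.0807 0.0588] 0.001 (271, 76, 98, 102)
t [162, 173, 185, 106, 40, 45, 45, 44, 44, 45, 47, 45, 44, 46, 44, 46, 45, 46, 43, 43, 41, 173, 182, 167, 125]
t [0.6363 0.0784 0.0575] 0.0014 (275, 150, 34, 33)
```

View pics/zw2.png

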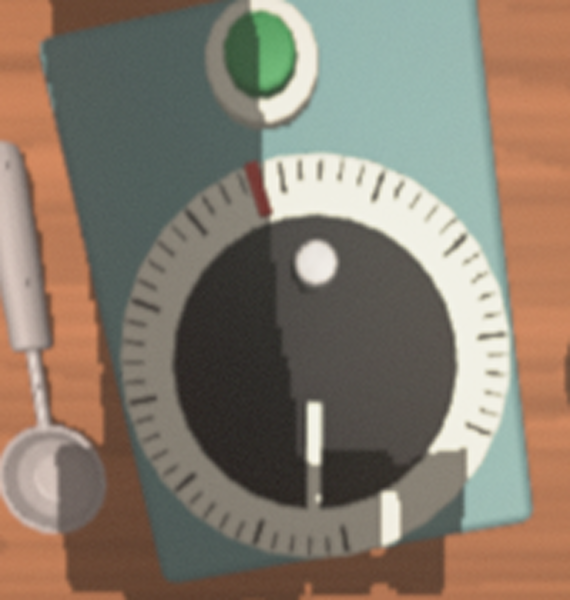

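Dial centre ≈ (0.636, 0.0795). The stud is 37 mm away (should be 38) and the red bar is 73 mm away at -161° (should be 63–83 mm). So the dial needs about 161° clockwise, which is within the stated 50–175°. I'll straddle the stud with the half-open fingers, without squeezing it.

Emit:
carry_out --plan '[{"fingers": 0,"dx": 0.88,"dy": 0.02,"dz": 0,"rx": 0,"ry": 0,"rz": 0},{"fingers": 0,"dx": 0.88,"dy": 0.02,"dz": 0,"rx": 0,"ry": 0,"rz": 0},{"fingers": 0,"dx": 0.88,"dy": 0.02,"dz": 0,"rx": 0,"ry": 0,"rz": 0},{"fingers": 0,"dx": 0.88,"dy": 0.02,"dz": 0,"rx": 0,"ry": 0,"rz": 0},{"fingers": 0,"dx": 0,"dy": 0,"dz": 0.9,"rx": 0,"ry": 0,"rz": 0},{"fingers": 0,"dx": 0,"dy": 0,"dz": 0.9,"rx": 0,"ry": 0,"rz": 0},{"fingers": 0,"dx": 0,"dy": 0,"dz": 0.9,"rx": 0,"ry": 0,"rz": 0},{"fingers": 0,"dx": 0,"dy": 0,"dz": 0.9,"rx": 0,"ry": 0,"rz": 0},{"fingers": 0,"dx": 0,"dy": 0,"dz": 0.75,"rx": 0,"ry": 0,"rz": 0},{"fingers": 0,"dx": 0,"dy": 0,"dz": 0,"rx": 0,"ry": 0,"rz": 0}]'

```text
time_s: 4.68
tool_pos: [0.5972, 0.0833, 0.0905]
tool_rot: [-180.0, -0.2, -179.8]
force: [-0.4, -0.6, -0.5]
grip_width: 0.0432
```

```bash
python3 - <<'E'
from h import *
o=sensors.get_obs(); print(o['tool_pos'],o['tool_rot'],o['qpos'],o['grip_width'])
for n in ['wrist','scene','top']:
  im=imaging.read_camera(n); save(f'pics/{n}3.png',im)
a=cv2.imread('pics/wrist3.png');b=cv2.imread('pics/scene3.png')[165:305,225:395];t=cv2.imread('pics/top3.png')[130:222,225:350]
cv2.imwrite('pics/c3.png',np.vstack([cv2.resize(a[:,120:520],(400,400)),]) )
cv2.imwrite('pics/c3s.png',np.hstack([cv2.resize(b,(400,330),interpolation=2),cv2.resize(t,(400,330),interpolation=2)]))
E
```

```text
[0.59720812 0.0832577  0.09053931] [-179.97179516   -0.20641762 -179.8127246 ] [-24.67419808  18.70099199  16.99498351  99.37169206  -6.038234
  63.02889277  84.42507704] 0.043204684154858765
```

View pics/wrist3.png

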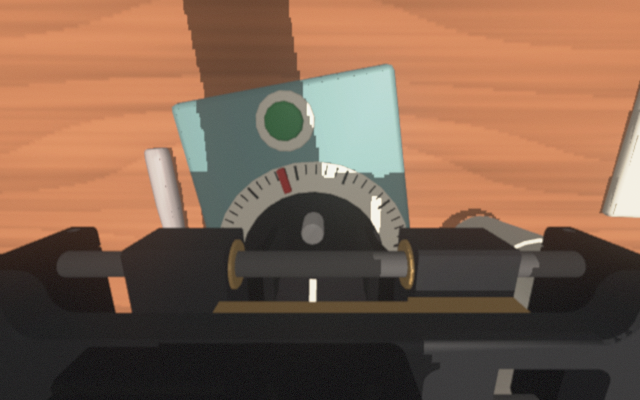

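View pics/c3s.png

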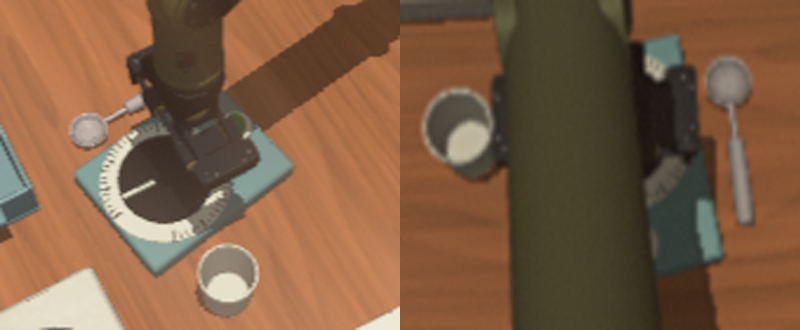

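The stud sits between the jaws at (313,228), the red marker is at (284,181) and the button at (284,121). I'll refine the position from this closer view.

```bash
python3 - <<'E'
from meas import *
o=sensors.get_obs(); w=imaging.read_camera('wrist')
c=w['color']; M=masks(c)
print(o['tool_pos'],o['tool_rot'],o['grip_width'])
H,S,V=cv2.split(cv2.cvtColor(c,cv2.COLOR_RGB2HSV))
for f,m,b,z in [('green',(H>45)&(H<80)&(S>110),(250,85,320,160),.052),('red',M['red']|(((H<6)|(H>172))&(S>110)),(260,160,300,205),.0415),('stud',V>115,(300,205,328,232),.073)]:
    r=blob(m,b); print(f,r[0].round(1),r[1],ray(w,*r[0],z,o)[0].round(4))
print('stud top ctr by eye',ray(w,313,221,.073,o)[0])
E
```

```text
[0.59982683 0.08320927 0.0935067 ] [ 1.79963153e+02  1.21498755e-01 -1.79838415e+02] 0.04331617290318733Traceback (most recent call last):
  File "<stdin>", line 7, in <module>
TypeError: 'NoneType' object is not subscriptable
```

```bash
cat >> meas.py <<'E'
def avgw(n=5):
    P=[];Q=[];I=[]
    for _ in range(n):
        o=sensors.get_obs(); w=imaging.read_camera('wrist'); P.append(o['tool_pos']); 
        Q.append(R.from_euler('xyz',o['tool_rot'],degrees=True))
    o=dict(o); o['tool_pos']=np.mean(P,0); print('std mm',(np.std(P,0)*1000).round(2))
    o['tool_rot']=R.concatenate(Q).mean().as_euler('xyz',degrees=True)
    return o,w
E
python3 - <<'E'
from meas import *
o,w=avgw()
c=w['color']
print(o['tool_pos'],o['tool_rot'],o['grip_width'])
H,S,V=cv2.split(cv2.cvtColor(c,cv2.COLOR_RGB2HSV))
print(c[121,284],c[181,284],c[220:240:4,313])
save('pics/w4.png',w)
for f,m,b,z in [('green',(H>45)&(H<80)&(S>90),(250,85,320,160),.052),('red',((H<8)|(H>170))&(S>90),(260,160,300,205),.0415),('stud',V>100,(300,205,328,232),.073)]:
    r=blob(m,b); print(f,r and (r[0].round(1),r[1],ray(w,*r[0],z,o)[0].round(4)))
print('stud top by eye',ray(w,313,221,.073,o)[0])
cv2.imwrite('pics/z4.png',cv2.resize(cv2.imread('pics/w4.png')[90:330,200:440],(600,600),interpolation=2))
E
```

```text
std mm [0.16 0.1  0.26]
[0.59982815 0.08298924 0.09336875] [ 1.79963650e+02  1.19587184e-01 -1.79856751e+02] 0.04339867211759073
[ 64 100  69] [121  52  46] [[126 122 117]
 [124 120 115]
 [119 115 109]
 [120 114 110]
 [121 117 111]]
green (array([280.5, 118.2]), array([266,  99,  34,  37, 734], dtype=int32), array([0.5234, 0.0549, 0.052 ]))
red (array([284.2, 176.4]), array([277, 164,  15,  26, 204], dtype=int32), array([0.5667, 0.0548, 0.0415]))
stud (array([312.8, 221.7]), array([302, 209,  22,  23, 378], dtype=int32), array([0.593 , 0.0779, 0.073 ]))
stud top by eye [0.59247536 0.07801232 0.073     ]
```

View pics/z4.png

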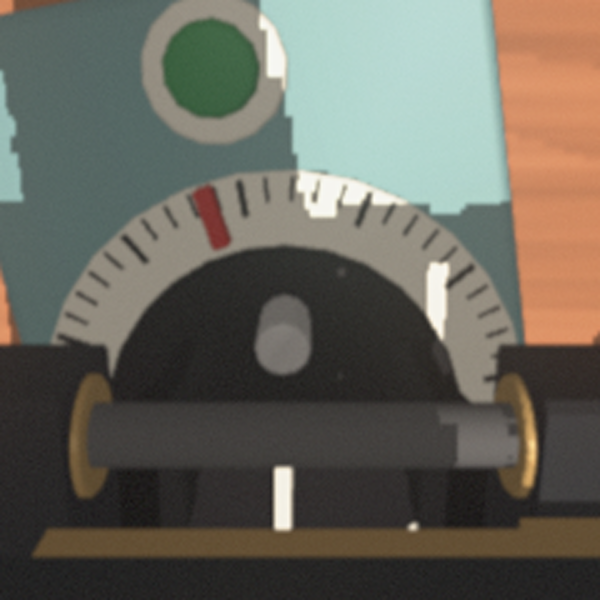

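Emit:
carry_out --plan '[{"fingers": 0,"dx": 0,"dy": -0.15,"dz": 0,"rx": 0,"ry": 0,"rz": 0},{"fingers": 0,"dx": 0,"dy": 0,"dz": 0.42,"rx": 0,"ry": 0,"rz": 0},{"fingers": 0,"dx": 0,"dy": 0,"dz": 0.43,"rx": 0,"ry": 0,"rz": 0},{"fingers": 0,"dx": 0,"dy": 0,"dz": 0.43,"rx": 0,"ry": 0,"rz": 0},{"fingers": 0.2,"dx": 0,"dy": 0,"dz": 0,"rx": 0,"ry": 0,"rz": 0},{"fingers": 0.4,"dx": 0,"dy": 0,"dz": 0,"rx": 0,"ry": 0,"rz": 0},{"fingers": 0.4,"dx": 0,"dy": 0,"dz": 0,"rx": 0,"ry": 0,"rz": 0}]' --force 3

```text
time_s: 6.0
tool_pos: [0.5996, 0.0783, 0.0542]
tool_rot: [180.0, 0.1, -179.9]
force: [-0.5, 0.3, 0.7]
grip_width: 0.0278
```

```bash
python3 - <<'E'
from meas import *
o,w=avgw()
print(o['tool_pos'],o['tool_rot'],o['grip_width'],o['force'],o['qpos'])
save('pics/w5.png',w)
im=imaging.read_camera('scene'); save('pics/s5.png',im)
cv2.imwrite('pics/z5.png',np.hstack([cv2.resize(cv2.imread('pics/w5.png')[150:330,220:420],(400,360),interpolation=2),cv2.resize(cv2.imread('pics/s5.png')[185:305,245:365],(360,360),interpolation=2)]))
E
```

```text
std mm [0.09 0.03 0.07]
[0.59946969 0.07832676 0.05417636] [ 1.79983346e+02  5.44296760e-02 -1.79862837e+02] 0.02623984844822218 [-0.04959266  0.56423789  0.56653905] [-23.92700178  20.97494581  16.78096587 101.0798696   -6.94358656
  58.90900336  85.53208029]
```

View pics/z5.png

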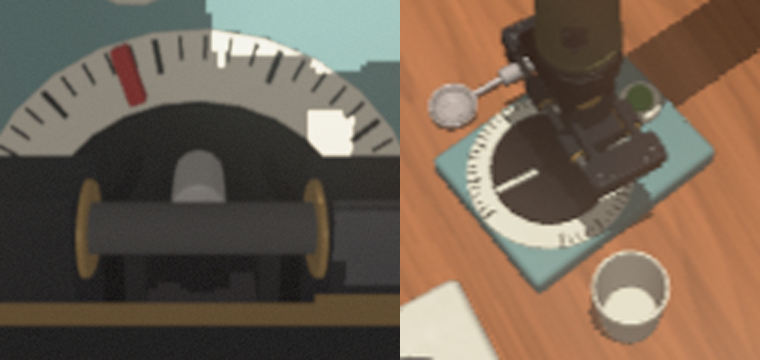

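Emit:
carry_out --plan '[{"fingers": 0.4,"dx": -0.002,"dy": 0.06,"dz": 0,"rx": 0,"ry": 0,"rz": 0.3},{"fingers": 0.4,"dx": -0.002,"dy": 0.06,"dz": 0,"rx": 0,"ry": 0,"rz": 0.3},{"fingers": 0.4,"dx": -0.002,"dy": 0.06,"dz": 0,"rx": 0,"ry": 0,"rz": 0.3},{"fingers": 0.4,"dx": -0.002,"dy": 0.06,"dz": 0,"rx": 0,"ry": 0,"rz": 0.3},{"fingers": 0.4,"dx": -0.005,"dy": 0.105,"dz": 0,"rx": 0,"ry": 0,"rz": 0.5},{"fingers": 0.4,"dx": -0.005,"dy": 0.105,"dz": 0,"rx": 0,"ry": 0,"rz": 0.5},{"fingers": 0.4,"dx": -0.005,"dy": 0.105,"dz": 0,"rx": 0,"ry": 0,"rz": 0.5},{"fingers": 0.4,"dx": -0.005,"dy": 0.105,"dz": 0,"rx": 0,"ry": 0,"rz": 0.5},{"fingers": 0.4,"dx": -0.005,"dy": 0.105,"dz": 0,"rx": 0,"ry": 0,"rz": 0.5},{"fingers": 0.4,"dx": -0.005,"dy": 0.105,"dz": 0,"rx": 0,"ry": 0,"rz": 0.5}]'

```text
time_s: 7.55
tool_pos: [0.6085, 0.1011, 0.0537]
tool_rot: [-180.0, 0.0, 137.9]
force: [-0.2, -1.7, 0.5]
grip_width: 0.0261
```

```bash
cat > st.py <<'E'
from meas import *
import sys
k=sys.argv[1]
o,w=avgw(3); save(f'pics/w{k}.png',w)
s=imaging.read_camera('scene'); save(f'pics/s{k}.png',s)
p=o['tool_pos']; d=p[:2]-np.array([.6358,.0793])
print(p.round(4),o['tool_rot'].round(2),'r',np.hypot(*d).round(4),'ang',np.degrees(np.arctan2(d[1],d[0])).round(1),o['force'].round(1),o['grip_width'],o['qpos'].round(0),o['time_s'])
cv2.imwrite(f'pics/z{k}.png',np.hstack([cv2.resize(cv2.imread(f'pics/w{k}.png')[130:330,210:430],(396,360),interpolation=2),cv2.resize(cv2.imread(f'pics/s{k}.png')[185:305,245:365],(360,360),interpolation=2)]))
E
python3 st.py 6
```

```text
std mm [0.09 0.32 0.02]
[0.6086 0.1015 0.0537] [-1.7997e+02  3.0000e-02  1.3796e+02] r 0.0352 ang 140.8 [-0.5 -1.2  0.1] 0.02653537578376213 [-31.  23.  23.  99. -10.  60.  44.] 7.65
```

View pics/z6.png

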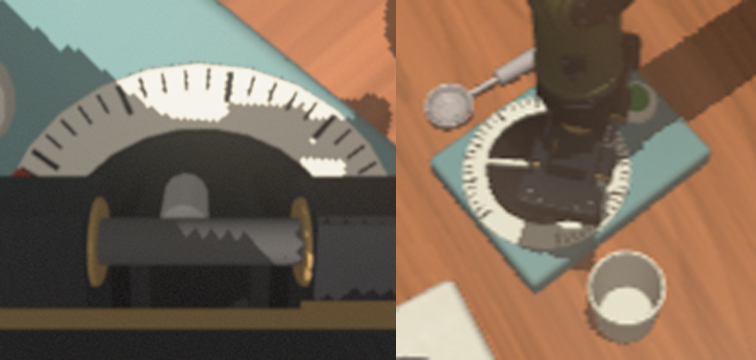

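The dial turns with about 1.3 N and the timer stays put. I'll continue.

Emit:
carry_out --plan '[{"fingers": 0.4,"dx": -0.005,"dy": 0.105,"dz": 0,"rx": 0,"ry": 0,"rz": 0.5},{"fingers": 0.4,"dx": -0.005,"dy": 0.105,"dz": 0,"rx": 0,"ry": 0,"rz": 0.5},{"fingers": 0.4,"dx": -0.005,"dy": 0.105,"dz": 0,"rx": 0,"ry": 0,"rz": 0.5},{"fingers": 0.4,"dx": -0.005,"dy": 0.105,"dz": 0,"rx": 0,"ry": 0,"rz": 0.5},{"fingers": 0.4,"dx": -0.005,"dy": 0.105,"dz": 0,"rx": 0,"ry": 0,"rz": 0.5},{"fingers": 0.4,"dx": -0.005,"dy": 0.105,"dz": 0,"rx": 0,"ry": 0,"rz": 0.5},{"fingers": 0.4,"dx": -0.005,"dy": 0.105,"dz": 0,"rx": 0,"ry": 0,"rz": 0.5},{"fingers": 0.4,"dx": -0.005,"dy": 0.105,"dz": 0,"rx": 0,"ry": 0,"rz": 0.5},{"fingers": 0.4,"dx": -0.005,"dy": 0.105,"dz": 0,"rx": 0,"ry": 0,"rz": 0.5},{"fingers": 0.4,"dx": -0.005,"dy": 0.105,"dz": 0,"rx": 0,"ry": 0,"rz": 0.5},{"fingers": 0.4,"dx": -0.005,"dy": 0.105,"dz": 0,"rx": 0,"ry": 0,"rz": 0.5},{"fingers": 0.4,"dx": -0.005,"dy": 0.105,"dz": 0,"rx": 0,"ry": 0,"rz": 0.5}]'

```text
time_s: 9.25
tool_pos: [0.6421, 0.1137, 0.0536]
tool_rot: [-179.9, -0.0, 78.1]
force: [-1.5, 0.9, 1.1]
grip_width: 0.0262
```

```bash
python3 st.py 7
```

```text
std mm [0.2  0.01 0.03]
[0.6424 0.1137 0.0536] [-1.7994e+02 -3.0000e-02  7.8070e+01] r 0.0351 ang 79.1 [-0.7  0.4 -0.2] 0.026212125270125432 [-39.  29.  34.  94. -18.  62. -11.] 9.35
```

View pics/z7.png

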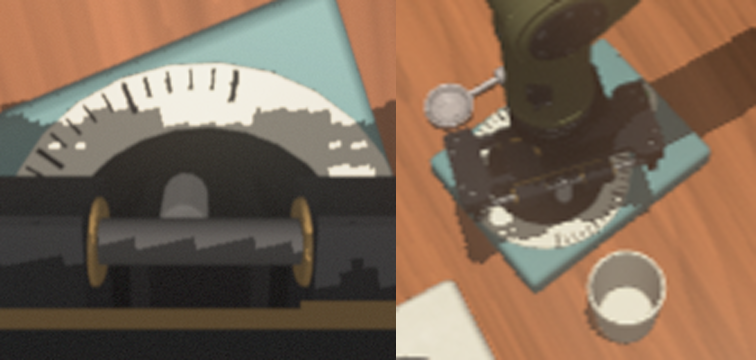

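Emit:
carry_out --plan '[{"fingers": 0.4,"dx": -0.005,"dy": 0.105,"dz": 0,"rx": 0,"ry": 0,"rz": 0.5},{"fingers": 0.4,"dx": -0.005,"dy": 0.105,"dz": 0,"rx": 0,"ry": 0,"rz": 0.5},{"fingers": 0.4,"dx": -0.005,"dy": 0.105,"dz": 0,"rx": 0,"ry": 0,"rz": 0.5},{"fingers": 0.4,"dx": -0.005,"dy": 0.105,"dz": 0,"rx": 0,"ry": 0,"rz": 0.5},{"fingers": 0.4,"dx": -0.005,"dy": 0.105,"dz": 0,"rx": 0,"ry": 0,"rz": 0.5},{"fingers": 0.4,"dx": -0.005,"dy": 0.105,"dz": 0,"rx": 0,"ry": 0,"rz": 0.5},{"fingers": 0.4,"dx": -0.005,"dy": 0.105,"dz": 0,"rx": 0,"ry": 0,"rz": 0.5},{"fingers": 0.4,"dx": -0.005,"dy": 0.105,"dz": 0,"rx": 0,"ry": 0,"rz": 0.5},{"fingers": 0.4,"dx": -0.005,"dy": 0.105,"dz": 0,"rx": 0,"ry": 0,"rz": 0.5},{"fingers": 0.4,"dx": -0.005,"dy": 0.105,"dz": 0,"rx": 0,"ry": 0,"rz": 0.5},{"fingers": 0.4,"dx": 0,"dy": 0,"dz": 0,"rx": 0,"ry": 0,"rz": 0}]'

```text
time_s: 10.82
tool_pos: [0.6673, 0.0959, 0.0537]
tool_rot: [-180.0, -0.1, 28.3]
force: [1.1, 2.5, -0.7]
grip_width: 0.0261
```

```bash
python3 st.py 8; python3 - <<'E'
import cv2
cv2.imwrite('pics/ss8.png',cv2.resize(cv2.imread('pics/s8.png')[195:285,250:360],(733,600),interpolation=2))
E
```

```text
std mm [0.07 0.11 0.  ]
[0.6672 0.0958 0.0537] [-1.7995e+02 -5.0000e-02  2.8320e+01] r 0.0355 ang 27.6 [0.6 3.5 0.3] 0.026241952868821562 [-43.  34.  44.  91. -26.  65. -54.] 10.925
```

View pics/z8.png

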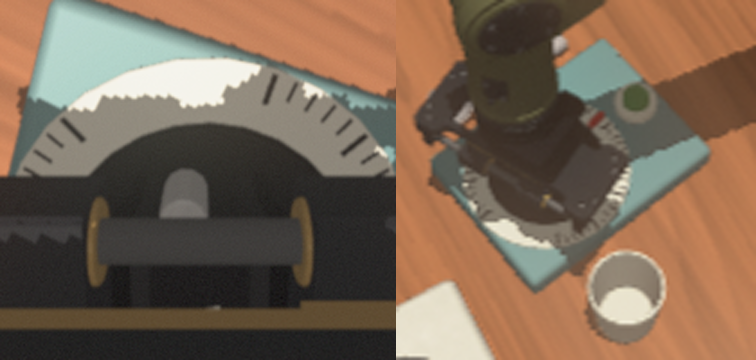

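View pics/ss8.png

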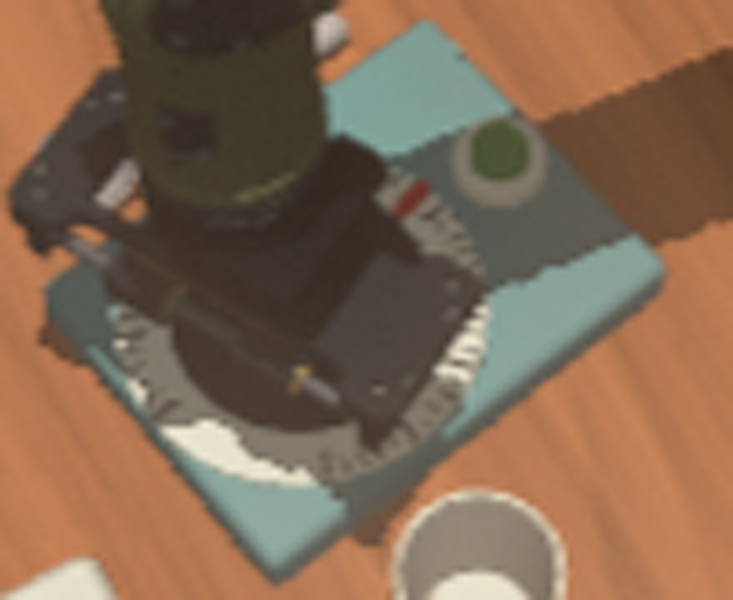

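The stud is still against the trailing finger. Its angle is about 35° and the target is about 19°, so about 15.5° remain.

Emit:
carry_out --plan '[{"fingers": 0.4,"dx": -0.005,"dy": 0.105,"dz": 0,"rx": 0,"ry": 0,"rz": 0.5},{"fingers": 0.4,"dx": -0.005,"dy": 0.105,"dz": 0,"rx": 0,"ry": 0,"rz": 0.5},{"fingers": 0.4,"dx": -0.002,"dy": 0.063,"dz": 0,"rx": 0,"ry": 0,"rz": 0.3},{"fingers": 0.4,"dx": -0.001,"dy": 0.052,"dz": 0,"rx": 0,"ry": 0,"rz": 0.25},{"fingers": 0.4,"dx": 0,"dy": 0,"dz": 0,"rx": 0,"ry": 0,"rz": 0},{"fingers": 0.4,"dx": 0,"dy": 0,"dz": 0,"rx": 0,"ry": 0,"rz": 0}]'

```text
time_s: 11.78
tool_pos: [0.6705, 0.0853, 0.0538]
tool_rot: [180.0, -0.0, 12.7]
force: [1.2, 1.4, 0.3]
grip_width: 0.0256
```

```bash
python3 st.py 9
```

```text
std mm [0.01 0.02 0.01]
[0.6705 0.0853 0.0538] [179.99  -0.    12.66] r 0.0352 ang 9.8 [0.3 1.1 0.8] 0.02586821334224444 [-44.  36.  47.  91. -28.  66. -67.] 11.875
```

View pics/z9.png

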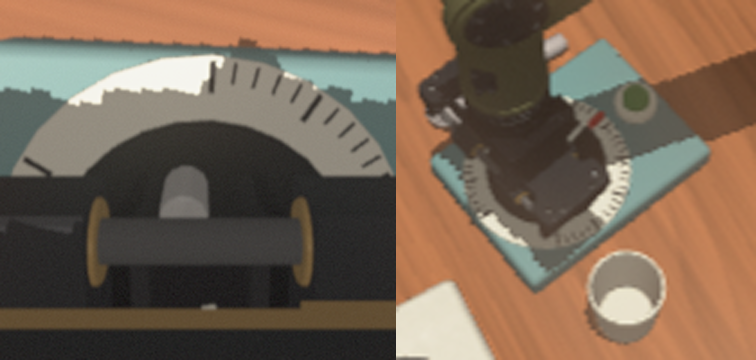

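The index line looks lined up with the marker in the scene view. I'll back the finger off the stud, lift away and measure.

Emit:
carry_out --plan '[{"fingers": 0.4,"dx": 0,"dy": -0.07,"dz": 0,"rx": 0,"ry": 0,"rz": 0},{"fingers": 0.4,"dx": 0,"dy": -0.07,"dz": 0,"rx": 0,"ry": 0,"rz": 0},{"fingers": 0.2,"dx": 0,"dy": 0,"dz": -0.3,"rx": 0,"ry": 0,"rz": 0},{"fingers": 0.2,"dx": 0,"dy": 0,"dz": -0.9,"rx": 0,"ry": 0,"rz": 0},{"fingers": 0.4,"dx": 0,"dy": 0,"dz": -0.9,"rx": 0,"ry": 0,"rz": 0},{"fingers": 0.8,"dx": -0.9,"dy": 0,"dz": -0.9,"rx": 0,"ry": 0,"rz": 0},{"fingers": 1,"dx": -0.95,"dy": 0,"dz": -0.9,"rx": 0,"ry": 0,"rz": 0},{"fingers": 1,"dx": -0.95,"dy": 0,"dz": -0.9,"rx": 0,"ry": 0,"rz": 0},{"fingers": 1,"dx": -0.95,"dy": 0,"dz": -0.9,"rx": 0,"ry": 0,"rz": 0},{"fingers": 1,"dx": 0,"dy": 0,"dz": 0,"rx": 0,"ry": 0,"rz": 0}]'

```text
time_s: 13.22
tool_pos: [0.5601, 0.0642, 0.2274]
tool_rot: [-179.8, -0.3, 12.6]
force: [0.7, -0.3, -0.5]
grip_width: 0.0004
```

```bash
python3 st.py 10
```

```text
std mm [0.04 0.55 0.94]
[0.5601 0.065  0.2261] [-1.7986e+02 -1.7000e-01  1.2630e+01] r 0.077 ang -169.3 [-0.2  0.3 -1.1] 0.0008246421026647422 [-60.  11.  58.  97. -10.  77. -78.] 13.325
```

View pics/w10.png

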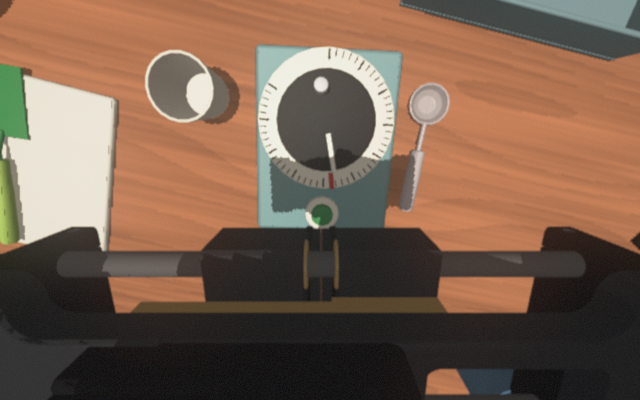

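The index line runs from (328,134) to about (333,172), with the marker at about (331,180). I'll zoom in and measure the angles.

```bash
python3 - <<'E'
from meas import *
o,w=avgw(4); c=w['color']; save('pics/w11.png',w)
cv2.imwrite('pics/z11.png',cv2.resize(c[40:230,250:400,::-1],(474,600),interpolation=2))
H,S,V=cv2.split(cv2.cvtColor(c,cv2.COLOR_RGB2HSV))
def fit(m,b,z,n):
    u0,v0,u1,v1=b; ys,xs=np.nonzero(m[v0:v1,u0:u1]); 
    P=np.array([ray(w,x+u0,y+v0,z,o)[0][:2] for x,y in zip(xs,ys)])
    vx,vy,x,y=cv2.fitLine(P.astype(np.float32),2,0,.01,.01).ravel(); a=np.degrees(np.arctan2(vy,vx))
    k=(P-P.mean(0))@[vx,vy]; print(n,len(P),'c',P.mean(0).round(4),'dir',a.round(1),'ext',np.ptp(k).round(4)); return P.mean(0)
red=((H<8)|(H>170))&(S>110)
r=fit(red,(320,165,345,195),.0415,'red')
fit(V>100,(320,130,341,166),.043,'idx(lo)'); 
i=fit((V>140),(320,130,341,160),.043,'idx')
s=blob((V>130)&(S<60),(308,72,334,98)); print(s); st=ray(w,*s[0],.073,o)[0]; print('stud',st)
dk=np.zeros(V.shape,np.uint8); dk[62:176,270:382]=(V[62:176,270:382]<95)&(S[62:176,270:382]<90)
dk=cv2.morphologyEx(dk,cv2.MORPH_OPEN,np.ones((5,5)))
cs=max(cv2.findContours(dk,0,1)[0],key=cv2.contourArea); print(cv2.boundingRect(cs))
from scipy.optimize import least_squares
P=np.array([ray(w,u,v,.043,o)[0][:2] for u,v in cv2.convexHull(cs)[:,0]])
q=least_squares(lambda p:np.hypot(*(P-p[:2]).T)-p[2],[.635,.077,.06],loss='soft_l1',f_scale=.002).x; print('dial',q)
an=lambda v:np.degrees(np.arctan2(v[1],v[0]))
for cen in [q[:2],np.array([.6358,.0793])]: print('red',an(r-cen),'idx',an(i-cen),'stud+180',an(cen-st[:2]), np.hypot(*(r-cen)),np.hypot(*(st[:2]-cen)))
print('stud->idx',an(i-st[:2]),'stud->red',an(r-st[:2]),'btn',)
g=blob((H>45)&(H<80)&(S>90),(300,195,345,228)); print(g,ray(w,*g[0],.052,o)[0])
E
```

```text
std mm [0.03 0.16 0.1 ]
red 51 c [0.5676 0.0546] dir 17.5 ext 0.0182
idx(lo) 207 c [0.6076 0.0653] dir 21.7 ext 0.041
idx 141 c [0.6108 0.0667] dir 20.6 ext 0.0313
(array([319.69387755,  82.92857143]), array([313,  75,  15,  17, 196], dtype=int32))
stud [0.67178901 0.09147059 0.073     ]
(277, 68, 97, 103)
dial [0.63612514 0.07669944 0.05816237]
red -162.1023383441228 idx -158.52516628053834 stud+180 -157.50179402397794 0.07199556246471706 0.03860179693680539
red -160.06808800537618 idx -153.3142146635751 stud+180 -161.31573282330223 0.07253106944735498 0.037991209806788696
stud->idx -157.92473386779434 stud->red -160.49694966184538 btn
(array([320.82909091, 214.30909091]), array([312, 205,  19,  19, 275], dtype=int32)) [0.52433577 0.05702456 0.052     ]
```

View pics/z11.png

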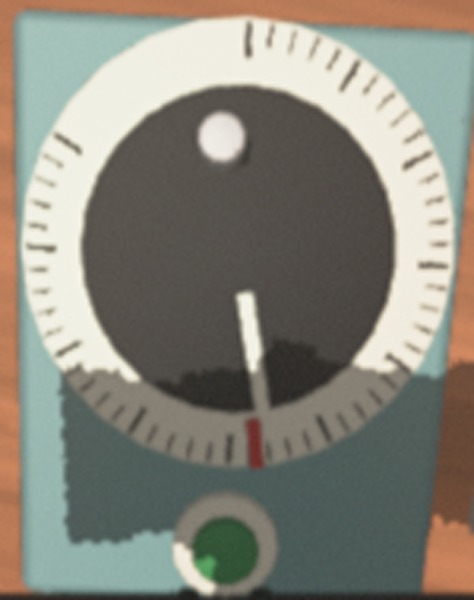

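The index is about 3.3° (about 3.5 mm) short, which is only marginally inside tolerance. I'll retrace my path and push that much further.

Emit:
carry_out --plan '[{"fingers": 0.4,"dx": 0.95,"dy": 0,"dz": 0,"rx": 0,"ry": 0,"rz": 0},{"fingers": 0.2,"dx": 0.95,"dy": 0,"dz": 0.9,"rx": 0,"ry": 0,"rz": 0},{"fingers": 0.2,"dx": 0.95,"dy": 0,"dz": 0.9,"rx": 0,"ry": 0,"rz": 0},{"fingers": 0.2,"dx": 0.9,"dy": 0,"dz": 0.9,"rx": 0,"ry": 0,"rz": 0},{"fingers": 0.2,"dx": 0,"dy": 0,"dz": 0.9,"rx": 0,"ry": 0,"rz": 0},{"fingers": 0.2,"dx": 0,"dy": 0,"dz": 0.9,"rx": 0,"ry": 0,"rz": 0}]'

```text
time_s: 14.38
tool_pos: [0.6697, 0.0893, 0.0875]
tool_rot: [179.9, 0.1, 12.6]
force: [-1.0, -0.2, -0.8]
grip_width: 0.0343
```

```bash
python3 st.py 12
```

```text
std mm [1.22 0.11 1.61]
[0.668  0.0893 0.0854] [179.95   0.32  12.63] r 0.0337 ang 17.3 [-0.6  0.8  0.2] 0.03470387593984008 [-46.  35.  50.  90. -28.  69. -68.] 14.475
```

View pics/z12.png

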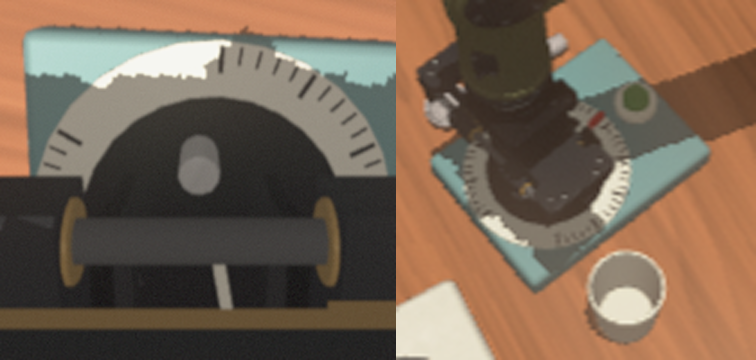

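Emit:
carry_out --plan '[{"fingers": 0.2,"dx": 0,"dy": 0,"dz": 0.5,"rx": 0,"ry": 0,"rz": 0},{"fingers": 0.2,"dx": 0,"dy": 0,"dz": 0.65,"rx": 0,"ry": 0,"rz": 0},{"fingers": 0.4,"dx": 0,"dy": 0,"dz": 0,"rx": 0,"ry": 0,"rz": 0},{"fingers": 0.4,"dx": 0,"dy": 0,"dz": 0,"rx": 0,"ry": 0,"rz": 0},{"fingers": 0.4,"dx": 0,"dy": 0.07,"dz": 0,"rx": 0,"ry": 0,"rz": 0},{"fingers": 0.4,"dx": 0,"dy": 0.07,"dz": 0,"rx": 0,"ry": 0,"rz": 0},{"fingers": 0.4,"dx": 0,"dy": 0.035,"dz": 0,"rx": 0,"ry": 0,"rz": 0.17},{"fingers": 0.4,"dx": 0,"dy": 0.035,"dz": 0,"rx": 0,"ry": 0,"rz": 0.16},{"fingers": 0.4,"dx": 0,"dy": 0,"dz": 0,"rx": 0,"ry": 0,"rz": 0},{"fingers": 0.4,"dx": 0,"dy": 0,"dz": 0,"rx": 0,"ry": 0,"rz": 0}]'

```text
time_s: 15.82
tool_pos: [0.6712, 0.0839, 0.0553]
tool_rot: [-180.0, -0.0, 9.4]
force: [0.5, 1.6, 1.9]
grip_width: 0.0263
```

```bash
python3 st.py 13
```

```text
std mm [0.02 0.01 0.02]
[0.6712 0.0839 0.0553] [-1.7999e+02 -3.0000e-02  9.3600e+00] r 0.0357 ang 7.3 [0.5 1.6 0.1] 0.026345534042952024 [-45.  37.  49.  91. -30.  66. -69.] 15.925
```

Emit:
carry_out --plan '[{"fingers": 0.4,"dx": 0,"dy": -0.07,"dz": 0,"rx": 0,"ry": 0,"rz": 0},{"fingers": 0.4,"dx": 0,"dy": -0.07,"dz": 0,"rx": 0,"ry": 0,"rz": 0},{"fingers": 0.2,"dx": 0,"dy": 0,"dz": -0.3,"rx": 0,"ry": 0,"rz": 0},{"fingers": 0.2,"dx": 0,"dy": 0,"dz": -0.9,"rx": 0,"ry": 0,"rz": 0},{"fingers": 0.4,"dx": 0,"dy": 0,"dz": -0.9,"rx": 0,"ry": 0,"rz": 0},{"fingers": 0.8,"dx": -0.9,"dy": 0,"dz": -0.9,"rx": 0,"ry": 0,"rz": 0},{"fingers": 1,"dx": -0.95,"dy": 0,"dz": -0.9,"rx": 0,"ry": 0,"rz": 0},{"fingers": 1,"dx": -0.95,"dy": 0,"dz": -0.9,"rx": 0,"ry": 0,"rz": 0},{"fingers": 1,"dx": -0.95,"dy": 0,"dz": -0.9,"rx": 0,"ry": 0,"rz": 0},{"fingers": 1,"dx": 0,"dy": 0,"dz": 0,"rx": 0,"ry": 0,"rz": 0},{"fingers": 1,"dx": 0,"dy": 0,"dz": 0,"rx": 0,"ry": 0,"rz": 0}]'

```text
time_s: 17.4
tool_pos: [0.5595, 0.0699, 0.2261]
tool_rot: [-180.0, -0.0, 9.4]
force: [0.5, -1.1, -0.1]
grip_width: 0.0006
```

```bash
cat > ang.py <<'E'
from meas import *
import sys
from scipy.optimize import least_squares
k=sys.argv[1]
o,w=avgw(4); c=w['color']; save(f'pics/w{k}.png',w); print(o['tool_pos'],o['tool_rot'],o['grip_width'],o['time_s'])
cv2.imwrite(f'pics/z{k}.png',cv2.resize(c[40:230,250:400,::-1],(474,600),interpolation=2))
H,S,V=cv2.split(cv2.cvtColor(c,cv2.COLOR_RGB2HSV))
an=lambda v:np.degrees(np.arctan2(v[1],v[0]))
def fit(m,b,z,n):
    u0,v0,u1,v1=b; ys,xs=np.nonzero(m[v0:v1,u0:u1]); 
    P=np.array([ray(w,x+u0,y+v0,z,o)[0][:2] for x,y in zip(xs,ys)])
    vx,vy,x,y=cv2.fitLine(P.astype(np.float32),2,0,.01,.01).ravel(); a=np.degrees(np.arctan2(vy,vx))
    kk=(P-P.mean(0))@[vx,vy]; print(n,len(P),'c',P.mean(0).round(4),'dir',a.round(1),'ext',np.ptp(kk).round(4)); return P.mean(0)
r=fit(((H<8)|(H>170))&(S>110),(315,165,345,195),.0415,'red')
i=fit(V>100,(315,130,341,166),.043,'idx'); 
s=blob((V>130)&(S<60),(308,72,338,100)); st=ray(w,*s[0],.073,o)[0]; print('stud',s[1],st)
dk=np.zeros(V.shape,np.uint8); dk[62:176,270:382]=(V[62:176,270:382]<95)&(S[62:176,270:382]<90)
dk=cv2.morphologyEx(dk,cv2.MORPH_OPEN,np.ones((5,5)))
cs=max(cv2.findContours(dk,0,1)[0],key=cv2.contourArea)
P=np.array([ray(w,u,v,.043,o)[0][:2] for u,v in cv2.convexHull(cs)[:,0]])
q=least_squares(lambda p:np.hypot(*(P-p[:2]).T)-p[2],[.635,.077,.06],loss='soft_l1',f_scale=.002).x; print('dial',q)
cen=q[:2]; print('red',an(r-cen),'idx',an(i-cen),'stud+180',an(cen-st[:2]),'stud->idx',an(i-st[:2]),'stud->red',an(r-st[:2]))
g=blob((H>45)&(H<80)&(S>90),(300,195,345,228)); print('btn',g,ray(w,*g[0],.052,o)[0])
E
python3 ang.py 14
```

```text
std mm [0.05 0.16 0.32]
[0.55938702 0.06966265 0.22560965] [1.79973826e+02 2.71988258e-02 9.34892466e+00] 0.0005717303712269395 17.55
red 52 c [0.5684 0.0551] dir 17.7 ext 0.0182
idx 199 c [0.6072 0.0669] dir 19.6 ext 0.0413
stud [312  76  15  16 193] [0.67243871 0.09010684 0.073     ]
dial [0.63632675 0.07704745 0.05816987]
red -162.08929913272968 idx -160.738813240764 stud+180 -160.11818155100022 stud->idx -160.3944353637515 stud->red -161.40009566152867
btn (array([325.95620438, 214.11313869]), array([317, 205,  19,  19, 274], dtype=int32)) [0.52428866 0.05713808 0.052     ]
```

View pics/z14.png

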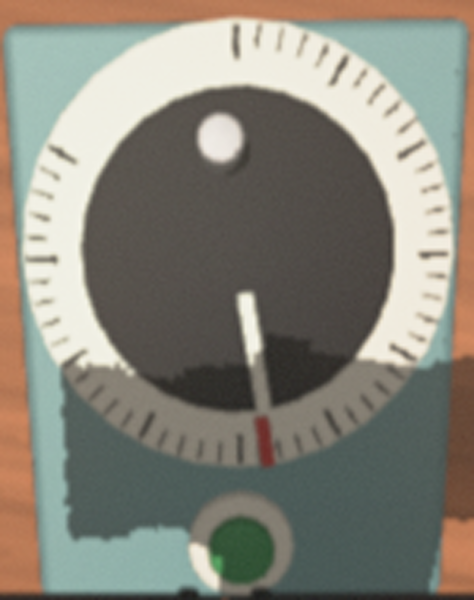

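The index is now about 1.3° (about 1.4 mm) from the marker line, well aligned. I'll go over the button, at (0.524, 0.057), with closed fingers.

Emit:
carry_out --plan '[{"fingers": 1,"dx": -0.62,"dy": 0.11,"dz": 0,"rx": 0,"ry": 0,"rz": 0},{"fingers": 1,"dx": -0.61,"dy": 0.11,"dz": 0,"rx": 0,"ry": 0,"rz": 0},{"fingers": 1,"dx": 0,"dy": 0,"dz": 0.9,"rx": 0,"ry": 0,"rz": 0},{"fingers": 1,"dx": 0,"dy": 0,"dz": 0.9,"rx": 0,"ry": 0,"rz": 0},{"fingers": 1,"dx": 0,"dy": 0,"dz": 0.9,"rx": 0,"ry": 0,"rz": 0},{"fingers": 1,"dx": 0,"dy": 0,"dz": 0.9,"rx": 0,"ry": 0,"rz": 0},{"fingers": 1,"dx": 0,"dy": 0,"dz": 0.9,"rx": 0,"ry": 0,"rz": 0},{"fingers": 1,"dx": 0,"dy": 0,"dz": 0.5,"rx": 0,"ry": 0,"rz": 0},{"fingers": 1,"dx": 0,"dy": 0,"dz": 0,"rx": 0,"ry": 0,"rz": 0},{"fingers": 1,"dx": 0,"dy": 0,"dz": 0,"rx": 0,"ry": 0,"rz": 0}]'

```text
time_s: 18.85
tool_pos: [0.5247, 0.0568, 0.0769]
tool_rot: [180.0, -0.1, 9.3]
force: [0.1, -0.7, 0.9]
grip_width: 0.0008
```

```bash
python3 st.py 15
```

```text
std mm [0.06 0.12 0.11]
[0.5248 0.057  0.0771] [-1.7999e+02 -9.0000e-02  9.3300e+00] r 0.1132 ang -168.6 [ 0.6  0.7 -0.2] 0.0006743002154238955 [-61.  17.  59. 112. -17.  60. -75.] 18.95
```

View pics/w15.png

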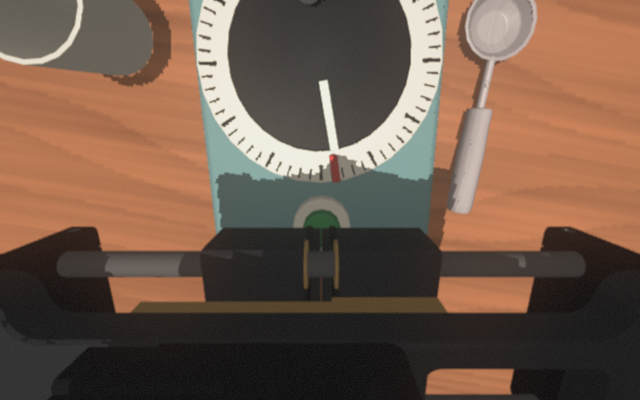

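View pics/z15.png

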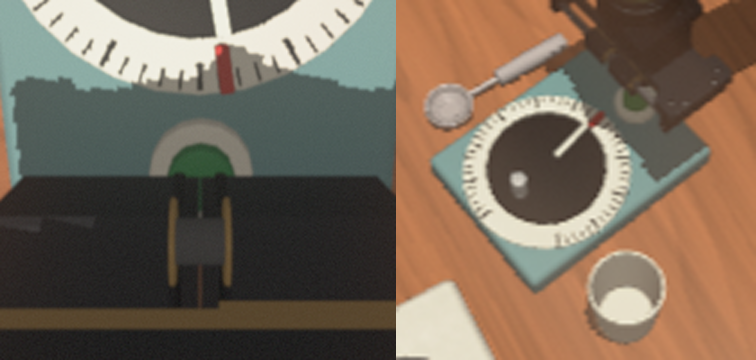

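The index and marker are visible up close here, so I'll measure the alignment precisely before pressing.

```bash
python3 - <<'E'
from meas import *
o,w=avgw(2); c=w['color']
cv2.imwrite('pics/z16.png',cv2.resize(c[70:200,270:400,::-1],(600,600),interpolation=2))
H,S,V=cv2.split(cv2.cvtColor(c,cv2.COLOR_RGB2HSV))
def fit(m,b,z,n):
    u0,v0,u1,v1=b; mm=np.zeros(m.shape,bool); mm[v0:v1,u0:u1]=m[v0:v1,u0:u1]
    k,l,s,_=cv2.connectedComponentsWithStats(mm.astype(np.uint8)); mm=l==1+np.argmax(s[1:,4])
    ys,xs=np.nonzero(mm); P=np.array([ray(w,x,y,z,o)[0][:2] for x,y in zip(xs,ys)])
    vx,vy,x,y=cv2.fitLine(P.astype(np.float32),2,0,.01,.01).ravel(); kk=(P-[x,y])@[vx,vy]; 
    if vx>0: vx,vy=-vx,-vy
    print(n,len(P),(x,y),'dir',np.degrees(np.arctan2(vy,vx)).round(1),'ext',np.ptp(kk).round(4)); return np.array([x,y]),np.array([vx,vy]),P
r,rd,Pr=fit(((H<10)|(H>168))&(S>90),(320,148,350,190),.0415,'red')
i,d,Pi=fit(V>150,(312,76,345,146),.043,'idx')
t=i+d*((Pi-i)@d).max(); print('idx tip',t)
print('marker centre off index line (mm)',1e3*np.cross(d,r-i))
# marker's line (through its centre, radial) at tip radius
cen=t-d*.060; print('centre',cen); u=(r-cen)/np.linalg.norm(r-cen); print('r',np.linalg.norm(r-cen),'err mm',1e3*np.linalg.norm(cen+.06*u-t),'deg',np.degrees(np.cross(d,u)))
E
```

```text
std mm [0.06 0.01 0.07]
red 203 (np.float32(0.5675312), np.float32(0.05449624)) dir -162.2 ext 0.0196
idx 612 (np.float32(0.60397094), np.float32(0.06532826)) dir -160.4 ext 0.0435
idx tip [0.58278388 0.05779731]
marker centre off index line (mm) -1.9980288
centre [0.63931863 0.07789262]
r 0.0755037824323847 err mm 1.5878968850713933 deg -1.5161973263110669<stdin>:15: DeprecationWarning: Arrays of 2-dimensional vectors are deprecated. Use arrays of 3-dimensional vectors instead. (deprecated in NumPy 2.0)
<stdin>:17: DeprecationWarning: Arrays of 2-dimensional vectors are deprecated. Use arrays of 3-dimensional vectors instead. (deprecated in NumPy 2.0)
```

View pics/z16.png

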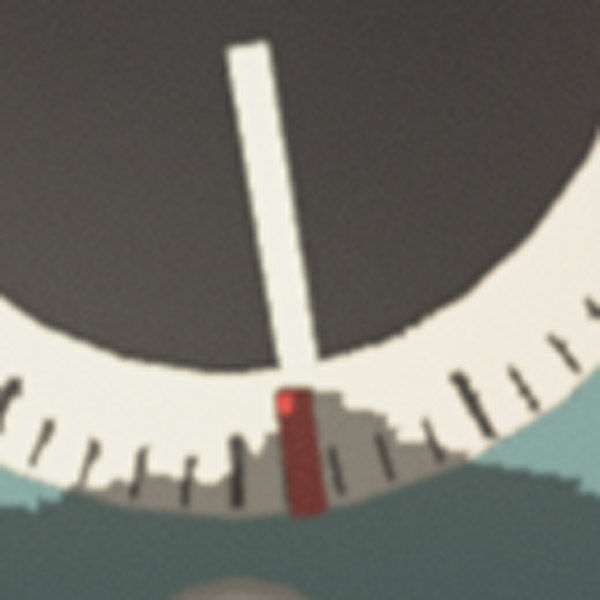

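The alignment error is about 1.6 mm (limit 4.5 mm). Now I'll press in small steps.

Emit:
carry_out --plan '[{"fingers": 1,"dx": 0,"dy": 0,"dz": 0.4,"rx": 0,"ry": 0,"rz": 0},{"fingers": 1,"dx": 0,"dy": 0,"dz": 0.3,"rx": 0,"ry": 0,"rz": 0},{"fingers": 1,"dx": 0,"dy": 0,"dz": 0.13,"rx": 0,"ry": 0,"rz": 0},{"fingers": 1,"dx": 0,"dy": 0,"dz": 0.1,"rx": 0,"ry": 0,"rz": 0},{"fingers": 1,"dx": 0,"dy": 0,"dz": 0.1,"rx": 0,"ry": 0,"rz": 0},{"fingers": 1,"dx": 0,"dy": 0,"dz": 0,"rx": 0,"ry": 0,"rz": 0}]'

```text
time_s: 19.9
tool_pos: [0.5235, 0.0569, 0.0463]
tool_rot: [-179.9, 0.1, 9.3]
force: [-6.1, 0.3, 15.8]
grip_width: 0.0004
```

The button is bottomed: z is 0.0463 and the force is above the 5 N needed. I'll release and lift clear.

Emit:
carry_out --plan '[{"fingers": 1,"dx": 0,"dy": 0,"dz": 0,"rx": 0,"ry": 0,"rz": 0},{"fingers": 1,"dx": 0,"dy": 0,"dz": -0.2,"rx": 0,"ry": 0,"rz": 0},{"fingers": 1,"dx": 0,"dy": 0,"dz": -0.4,"rx": 0,"ry": 0,"rz": 0},{"fingers": 1,"dx": 0,"dy": 0,"dz": -0.9,"rx": 0,"ry": 0,"rz": 0},{"fingers": 1,"dx": 0,"dy": 0,"dz": -0.9,"rx": 0,"ry": 0,"rz": 0},{"fingers": 1,"dx": 0,"dy": 0,"dz": -0.9,"rx": 0,"ry": 0,"rz": 0},{"fingers": 1,"dx": 0.6,"dy": -0.1,"dz": -0.9,"rx": 0,"ry": 0,"rz": 0},{"fingers": 1,"dx": 0.6,"dy": -0.1,"dz": -0.9,"rx": 0,"ry": 0,"rz": 0},{"fingers": 1,"dx": 0,"dy": 0,"dz": -0.6,"rx": 0,"ry": 0,"rz": 0},{"fingers": 1,"dx": 0,"dy": 0,"dz": 0,"rx": 0,"ry": 0,"rz": 0},{"fingers": 1,"dx": 0,"dy": 0,"dz": 0,"rx": 0,"ry": 0,"rz": 0}]'

```text
time_s: 21.28
tool_pos: [0.5574, 0.0683, 0.2154]
tool_rot: [-180.0, 0.1, 9.3]
force: [-0.1, -0.5, 0.3]
grip_width: 0.0005
```

```bash
python3 ang.py 17; python3 -c "
from h import *
save('pics/s17.png',imaging.read_camera('scene'))
cv2.imwrite('pics/ss17.png',cv2.resize(cv2.imread('pics/s17.png')[175:315,235:375],(500,500),interpolation=2))"
```

```text
std mm [0.08 0.08 0.07]
[0.55744344 0.06847197 0.21529018] [-1.79974147e+02  9.29790287e-02  9.32058612e+00] 0.0005442961868523289 21.425
red 55 c [0.5678 0.0544] dir 19.0 ext 0.0181
idx 219 c [0.6067 0.0662] dir 19.5 ext 0.0421
stud [312  72  15  17 203] [0.67221682 0.08947273 0.073     ]
dial [0.63593908 0.07645343 0.05817952]
red -162.0645765429059 idx -160.721441257163 stud+180 -160.25802797131232 stud->idx -160.464519546127 stud->red -161.4324905284485
btn (array([325.94463668, 214.99307958]), array([317, 206,  19,  19, 289], dtype=int32)) [0.52419666 0.05665493 0.052     ]
```

View pics/z17.png

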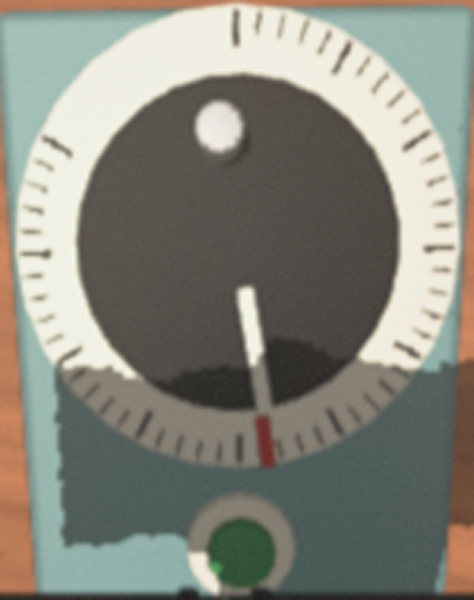

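View pics/ss17.png

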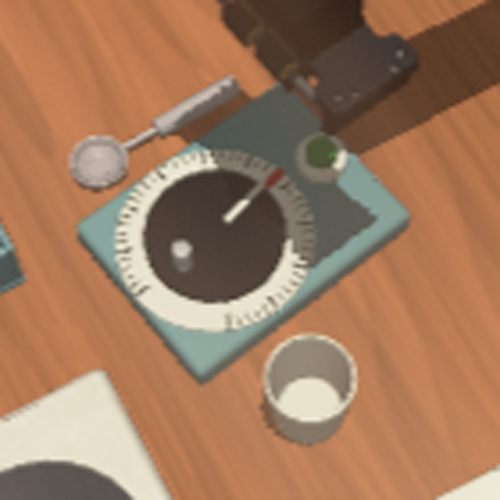

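The final views show the index on the marker, the button back up and proud of its ring, the timer unmoved, and the arm clear.

```bash
python3 -c "
from cell import ticket
print(ticket.sign_off())"
```

```text
the job is handed in; nothing more can be done
None
```

I turned the dial onto the red marker, then pressed the green button and let it spring back. The job was handed in at about 21.5 s; the hand-in gives no verdict.

**What I did:** I held the half-open fingers around the stud without gripping it and pushed with one fingertip, turning the dial clockwise about 161°. A check with the arm lifted away showed it about 3.3° short. I went back and pushed that much further, then pressed the button with the fingers closed.

**Last checks:**
- **Alignment:** the index is 1–1.5° short of the marker (about 1.6 mm against the 4.5 mm limit), and this did not change after the press.
- **Button:** it bottomed at 46 mm with about 16 N on the wrist, more than the 5 N it needs. The last pictures show it up again.
- **Timer and surroundings:** the dial, marker and button measured in the same places as before, to within about 2 mm. The cup and spoon look unmoved in the pictures; I did not re-check the other bystanders.
- **Arm:** it stands clear, with the fingertips about 0.21 m above the table.

**What failed or disagreed:**
- My first two move calls were refused because every row needs all its fields; nothing moved.
- My first dial fit was spoiled by shadow and was redone. Later fits of the dial centre differed by up to about 4 mm in y. For the alignment I therefore relied on the index and marker seen in the same image.

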